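Tip the chocolates into the gift tin and close it

TASK

Pick up the steel serving tray by its handle, hold it low over the open gift tin and tip it so that all four chocolates slide off its open front into the tin; do not touch the chocolates with the gripper. Then set the empty tray flat on the counter, right way up, and swing the tin's lid fully shut. Leave the cakes around undisturbed.

Things in the scene. Friction and masses are not known exactly. Their poses are not given: they have to be found in the camera images.
- tray: Polished steel serving tray, 150 long (own x) x 100 wide (own y), floor 3 mm thick; rims 23 mm high on both sides and at the back, no rim at the front (+x), where pieces slide off. Behind it (-x) a level black bar handle. About 0.22 kg, loose. Origin: centre of the underside; z up.
- tray_grip (a point): Centre of the tray's handle, at (-128, 0, 35) mm in the tray's frame. The handle bar is 16 mm wide (tray y), 14 mm tall (28 to 42 mm above the counter) and reaches from 75 to 170 mm behind the tray's centre, free below except for a 12 mm thick post against the tray; axes as the tray's.
- tray_lip (a point): Middle of the tray's open front edge, on its floor, at (75, 0, 3) mm in the tray's frame.
- tin: Raspberry-red gift tin, an open box 160 (own x) x 170 (own y) x 60 mm high, walls and floor 4 mm, fixed to the counter. Origin: centre of the underside. The lid hinges on its +x rim, which is the side facing away from the tray's start.
- lid (a joint): Opening of the tin's lid in rad: 0 shut, flat on the rim; pi/2 upright; it starts open at 1.55 to 1.8. The stiff hinge stays where it is left, and takes 2 to 3 N at the free edge to move.
- lid_hinge (a point): Middle of the lid's hinge line, at (80, 0, 60.5) mm in the tin's frame. The lid is a flat red panel with gold bands, 160 (hinge to free edge) x 170 x 6 mm, no knob. This frame turns with the lid: the panel extends along its -x from the hinge, its z points out of the lid's outer face, and the outer face lies at z = 6 mm.
- lid_edge (a point): Middle of the lid's free edge, on the outer face (160 mm from the hinge); turns with the lid.
- choc0: Dark brown chocolate, a chunky rounded block 26 x 26 x 18 mm, about 18 g, loose, starts flat on the tray. Origin: centre of its underside. On the tray it starts to slide at a tilt of some 18 to 26 degrees.
- choc1: Milk-brown chocolate, a chunky rounded block 26 x 26 x 18 mm, about 18 g, loose, starts flat on the tray. Origin: centre of its underside. On the tray it starts to slide at a tilt of some 18 to 26 degrees.
- choc2: Raspberry-red chocolate, a chunky rounded block 26 x 26 x 18 mm, about 18 g, loose, starts flat on the tray. Origin: centre of its underside. On the tray it starts to slide at a tilt of some 18 to 26 degrees.
- choc3: Ivory chocolate, a chunky rounded block 26 x 26 x 18 mm, about 18 g, loose, starts flat on the tray. Origin: centre of its underside. On the tray it starts to slide at a tilt of some 18 to 26 degrees.
- tart: Bystander: raspberry tart on a 100 mm square white card, 65 mm tall, loose. Origin: centre of the underside.
- tart2: Bystander: a second raspberry tart, the same.
- dome: Bystander: round glazed chocolate cake on a 100 mm white card, 46 mm tall, loose. Origin: centre of the underside.
- bar: Bystander: long chocolate cake on a 110 mm white card, 45 mm tall, loose. Origin: centre of the underside.
- cactus: Bystander: dessert in a terracotta cup with a green top, on a 90 mm white card, 90 mm tall, loose. Origin: centre of the underside.
Not all that is in view belongs to the job. Leave any green look-alike of the tin alone.

How it is judged:
By the outcome, as a careful person would: the job done as asked, in the order asked, and still so for the second after the job is handed in, with the robot touching nothing.
It also fails if it takes over 69 s, if anything falls off the work surface, if the arm or the gripper's body presses on something with over 40 N, if the wrist force passes 120 N, or if a joint passes its speed limit or range.

ROBOT

A 6-joint arm with a two-finger parallel gripper is mounted at the origin on the work surface. World frame = base frame: x ahead of the robot, y to its left, z up, the work surface at z = 0. Lengths are in m, angles in rad, forces in N, time in s.
With the tool pointing down it reaches from about 0.25 to 0.775 m from the base axis. Payload 4 kg.
Tool frame: the origin (TCP) lies midway between the tips of the shut fingers; the grasp point (between the pads) lies 19 mm behind it; z points along the fingers, y is the line along which they close (so a half turn about z gives the same grasp; the last joint's range is limited). The gripper opens to 94 mm and grips with 3 to 60 N. Pads are 16 mm wide; open, the fingers measure 119 mm over their backs; the gripper's body (75 mm by 177 mm) begins 78 mm behind the grasp point.
Start: joints at [-1.329, 0.087, 1.371, -0, 1.684, -0.103], TCP at [0.186, -0.518, 0.206] pointing down, gripper open.
Joint ranges: [-3.1, 3.1], [-0.76, 2.03], [0.27, 2.55], [-1.08, 4.22], [0.17, 2.65], [-2.57, 2.57]. Speed limits (rad/s): [2.79, 2.79, 3.14, 3.14, 3.14, 3.14].

INTERFACE

Orientations are given as a unit quaternion [w, x, y, z].
In Python, from rig import bot gives the robot as it stands. The module is installed in compiled form; this text tells all that it offers.
- The arm moves only by the shell command python3 -m pendant 'ROWS' [FORCE]. ROWS is JSON, a list of rows, each an object of numbers: "x", "y", "z": the shift along the tool's x, y, z scaled (see below); "rx", "ry", "rz": the turn, a rotation vector about the tool's x, y, z scaled (see below); "fingers": the opening, from 0 (shut) to 1 (fully open). A call has 1 to 20 rows; each row is the pose to reach, as a shift and turn from the pose commanded when the call began, along the tool's axes at that moment, turning the shorter way round; what a row does not reach only later rows make up. The controller multiplies each number of a shift by 0.2 m and each number of a turn by 360 degrees. A row lasts 1/8 s, in which the tool goes at most 62.5 mm and 10.7 degrees, less where a joint would pass 70% of its speed; a pose out of reach is approached as far as the arm can. A call with a number of a shift or a turn outside -1 to 1 is refused whole. A call with a gripper value outside its range is refused whole. The fingers move at their own pace and stop on an object; FORCE is the grip in N (left out, the last holds). Time passes only in rows, so rows that repeat a pose let the fingers close. It gives the time, the measured TCP pose, the force, the opening and the grip force at its end, in the units of the state.
- bot.sense(): the state, without advancing time (a new reading comes with each control period).
- bot.capture(name): name is "scene" or "top"; returns a dict with "pixels" (400x640x3 uint8, red, green, blue), "z_map" (400x640 float32, m along the optical axis (not along the pixel's ray), 0 where there is no reading), "K" (3x3 intrinsics, pixels), "k1" (the pictures are not rectified: a ray, as slopes to the right and down, at radius r is drawn at 1 + k1 r^2 times it, then the intrinsics apply), "R" (3x3) and "t" (3): a world point X has camera coordinates R X + t. Camera axes: x right, y down, z forward; pixel columns grow to the right and rows downward; lengths in m; the calibration is good to about 2 mm. A picture is of the moment at which its call begins.
- bot.finish_job(): hands the job in; it is judged then, once.
The state is a dict: "t": time; "joint_pos": joint angles; "qd": joint speeds; "joint_torque": joint torques, N m; "position": TCP position; "eef_rot": TCP orientation; "wrist_force": force on the tool from outside, world axes, zero at the start; "torque": the same for the moment, N m; "gripper_width": opening from 0.0 (shut) to 1.0 (fully open); "gripper_force": force on a finger pad.
Only numpy, scipy, OpenCV 4.12 (cv2) and the standard library are available. Lean on these libraries where they do the work, as an engineer would, in place of code of your own. Each camera call takes 0.05 s, during which the arm holds its last target. There are 200 camera calls.

## Working session

There is one attempt and no reset: what is moved stays moved. The work goes in short steps, Python scripts to look and compute and a shell command to move; the robot and the scene stay as the last step left them, time stands still between calls to the robot, and variables do not carry over. Pictures are saved under pics/ and viewed, at most 10 in all, crops included, and the job is handed in when it is done.

```bash
mkdir -p pics; cat > h.py <<'E'
import numpy as np, cv2
from scipy.spatial.transform import Rotation as Rn
from rig import bot
def cap(n):
    c=bot.capture(n); np.savez('%s.npz'%n,**{k:np.asarray(v) for k,v in c.items()}); return c
def cloud(c):
    K=np.asarray(c['K']);k1=float(c['k1']);z=np.asarray(c['z_map']);h,w=z.shape
    u,v=np.meshgrid(np.arange(w),np.arange(h))
    p=cv2.undistortPoints(np.stack([u,v],-1).reshape(-1,1,2).astype(np.float64),K,np.array([k1,0,0,0,0.])).reshape(h,w,2)
    X=np.dstack([p*z[...,None],z])
    return (X-np.asarray(c['t']))@np.asarray(c['R'])   # R^T (Xc - t)
def load(n): return dict(np.load('%s.npz'%n))
def save(n,img): cv2.imwrite('pics/'+n,img[...,::-1])
E
python3 - <<'E'
from h import *
for n in ['scene','top']:
    c=cap(n); save(n+'0.png',c['pixels']); print(n,c['K'],c['k1'],c['R'],c['t'])
print(bot.sense())
E
```

```text
scene [[513.86001818   0.         316.16519617]
 [  0.         513.86001818 198.14173665]
 [  0.           0.           1.        ]] -0.03884941338281585 [[-0.88205251  0.47108303  0.00800949]
 [ 0.36263468  0.68965161 -0.62679881]
 [-0.30079804 -0.54996494 -0.77913998]] [ 0.44328883 -0.10950888  1.63683377]
top [[362.71097738   0.         318.93104894]
 [  0.         362.71097738 199.99762472]
 [  0.           0.           1.        ]] -0.0028839093685226708 [[-0.00138861 -0.99995018 -0.00988438]
 [-0.98375591  0.00314029 -0.17948385]
 [ 0.17950594  0.00947459 -0.98371126]] [-0.02387074  0.50590148  1.02823464]
{'t': 0.1, 'joint_pos': array([-1.32908680e+00,  8.79073907e-02,  1.37209016e+00,  2.43057673e-05,
        1.68359435e+00, -1.03124846e-01]), 'qd': array([-0.00157251,  0.00041613, -0.00142279, -0.00102318, -0.00064815,
       -0.00032807]), 'joint_torque': array([ 1.26185252e-03, -3.41251588e+01, -3.03302836e+01,  7.20754266e-02,
        3.04628082e-02, -9.41072381e-05]), 'position': array([ 0.18579582, -0.51714931,  0.20441342]), 'eef_rot': array([-9.98059740e-04,  9.85172218e-01,  1.71565442e-01, -5.71627258e-05]), 'wrist_force': array([-0.43341314,  0.21508489,  0.09932838]), 'torque': array([-0.0102261 , -0.04541094, -0.03991514]), 'gripper_force': 0.0, 'gripper_width': 0.9996301050873314}
```

View pics/top0.png

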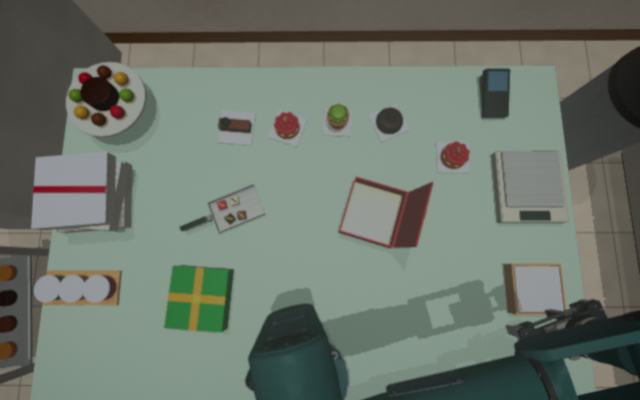

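View pics/scene0.png

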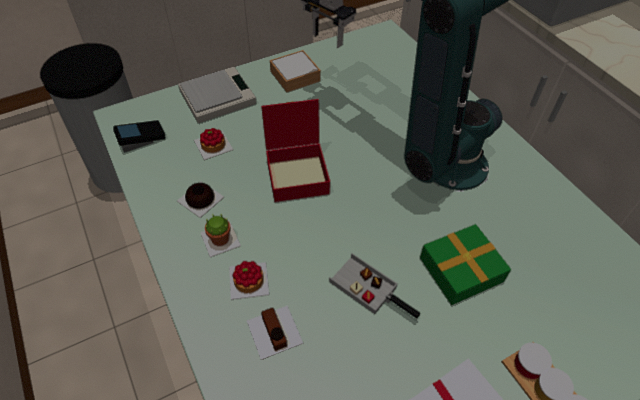

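Top view: the tray is at (237,209), with its black handle from (182,228) to (210,218) and its open front near (262,198). The red tin is at (372,212), with its lid upright at (412,216). Possible look-alikes for the tin are the green gift box (198,298), the white box with red ribbon (70,190) and the wooden box (537,290). For the handle, they are the dark bar cake (236,125) and the device (495,93). I choose the red tin and the steel tray, and check both in a crop.

```bash
python3 - <<'E'
from h import *
c=load('top'); P=cloud(c)
im=c['pixels'][160:260,170:445]
im=cv2.resize(im,None,fx=2.9,fy=2.9,interpolation=cv2.INTER_CUBIC); im=cv2.convertScaleAbs(im,alpha=1.4)
save('crop0.png',im)
print('table z',np.median(P[270:280,240:255,2]),np.median(P[150:160,300:330,2]))
def box(name,v0,v1,u0,u1,zmin,zmax):
    q=P[v0:v1,u0:u1].reshape(-1,3); q=q[(q[:,2]>zmin)&(q[:,2]<zmax)]
    (cx,cy),(w,h),a=cv2.minAreaRect((q[:,:2]*1000).astype(np.float32))
    print(name,len(q),'c',round(cx,1),round(cy,1),'size',round(w,1),round(h,1),'ang',round(a,1),'zmed',np.median(q[:,2]))
    return q
h=box('handle',212,235,178,209,.025,.06)
v=np.linalg.svd(h[:,:2]-h[:,:2].mean(0))[2][0]; print('handle dir',np.degrees(np.arctan2(v[1],v[0])),h.mean(0),h[:,2].min(),h[:,2].max())
box('rims',180,240,208,270,.015,.05)
box('traylow',180,240,208,270,.0015,.05)
box('tinrim',170,255,335,405,.05,.07)
box('tin all',170,255,330,440,.03,.3)
l=box('lid',170,255,390,440,.1,.3)
cc=l.mean(0);U=np.linalg.svd(l-cc)[2];print('lid plane n',U[2],'c',cc,'ztop',np.percentile(l[:,2],98))
for n,(u,vv) in dict(bar=(236,125),tart=(287,125),cactus=(338,117),dome=(389,121),tart2=(455,155)).items(): print(n,P[vv,u].round(3))
E
```

```text
table z 0.00042926952556231277 0.0008494509817463278
handle 189 c 441.7 344.6 size 17.4 93.1 ang 22.7 zmed 0.04208708266023374
handle dir -67.14465101437081 [0.44095072 0.34406019 0.04146539] 0.02760458087913626 0.047514549816597466
rims 518 c 487.2 235.8 size 101.5 160.0 ang 22.6 zmed 0.021968500724630698
traylow 2205 c 486.0 223.3 size 185.1 193.6 ang 0.3 zmed 0.004451577252689159
tinrim 432 c 472.4 -183.5 size 162.3 171.0 ang 72.9 zmed 0.0607373418419484
tin all 2012 c 468.3 -196.5 size 189.6 171.1 ang 72.8 zmed 0.12120954364791267
lid 1161 c 442.4 -274.9 size 24.6 167.9 ang 72.8 zmed 0.17302496427610972
lid plane n [-0.29302135 -0.94304037 -0.15752256] c [ 0.44031093 -0.27339001  0.17027865] ztop 0.22084735751024645
bar [0.745 0.233 0.038]
tart [0.738 0.072 0.052]
cactus [ 0.748 -0.082  0.088]
dome [ 0.752 -0.241  0.047]
tart2 [ 0.638 -0.431  0.06 ]
```

View pics/crop0.png

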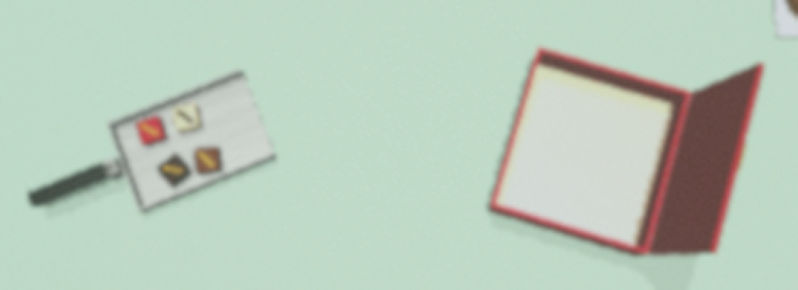

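The crop shows the tray with its handle at lower left, the back rim next to the handle, the four chocolates, and the open front at right. The red tin's lid stands beyond its far side at right. Sizes check: handle 93×17, tin 162×171, rim z 0.061.

Derived poses:
- **Tray:** centre (0.489,0.232), yaw −67.2°.
- **Tin:** (0.472,−0.184), yaw −107.2°.
- **Lid:** about 1.73 rad.

Now I rise and travel towards the handle.

```bash
cat >> h.py <<'E'
def yawR(deg): # tool down, tool y at world yaw deg
    a=np.radians(deg); y=np.array([np.cos(a),np.sin(a),0]); z=np.array([0,0,-1.]); return np.column_stack([np.cross(y,z),y,z])
def pose():
    s=bot.sense(); q=s['eef_rot']; return s,s['position'],Rn.from_quat([q[1],q[2],q[3],q[0]]).as_matrix()
def go(p,R=None,label=''):
    s,p0,R0=pose(); R=R0 if R is None else R
    d=R0.T@(np.asarray(p)-p0)/.2; r=Rn.from_matrix(R0.T@R).as_rotvec(degrees=True)/360
    print(label,'xyz',d.round(3),'r',r.round(4),'| t %.2f'%s['t'],'pos',p0.round(4),'q',s['joint_pos'].round(2),'F',s['wrist_force'].round(1),'w %.3f gf %.1f'%(s['gripper_width'],s['gripper_force']))
TRAY=np.array([.489,.232]);TY=-67.2;TIN=np.array([.4724,-.1835]);NY=-107.2
def ax(deg): return np.array([np.cos(np.radians(deg)),np.sin(np.radians(deg))])
E
python3 -m pendant '[{"z":-0.35},{"z":-0.7},{"z":-0.7}]' 
for i in 1 2 3 4; do python3 -m pendant '[{"x":0.16,"y":-0.22},{"x":0.33,"y":-0.44},{"x":0.5,"y":-0.66},{"x":0.665,"y":-0.888}]'; done
python3 -c "
from h import *
g=TRAY-.108*ax(TY); print(g)
go([*g,.12],yawR(TY+90))"
```

```text
[0.44714832 0.33156122]
 xyz [ 2.664 -3.551  0.43 ] r [-2.000e-04 -3.000e-04 -2.585e-01] | t 0.10 pos [ 0.1858 -0.5171  0.2044] q [-1.33  0.09  1.37  0.    1.68 -0.1 ] F [-0.4  0.2  0.1] w 1.000 gf 0.0validation failed for argument at $[0]...
validation failed for argument at $[0]...
validation failed for argument at $[0]...
validation failed for argument at $[0]...
validation failed for argument at $[0]...
```

The rows were refused, probably because every key must be present.

```bash
python3 -m pendant '[{"x":0,"y":0,"z":-0.35,"rx":0,"ry":0,"rz":0,"fingers":1},{"x":0,"y":0,"z":-0.7,"rx":0,"ry":0,"rz":0,"fingers":1},{"x":0,"y":0,"z":-0.7,"rx":0,"ry":0,"rz":0,"fingers":1}]' 60
python3 -c "
from h import *
go([.447,.3316,.35],yawR(TY+90))"
```

```text
t: 0.48
position: [0.1862, -0.5185, 0.3507]
eef_rot: [0.004, 0.985, 0.172, 0.0]
wrist_force: [0.1, 0.5, 0.5]
gripper_width: 1.0
gripper_force: 0.0
 xyz [ 2.664 -3.559 -0.029] r [ 0.0009  0.0012 -0.2584] | t 0.47 pos [ 0.1862 -0.5185  0.3507] q [-1.33  0.1   1.07  0.    1.96 -0.1 ] F [0.1 0.5 0.5] w 1.000 gf 0.0
```

```bash
for i in 1 2 3 4; do python3 -m pendant '[{"x":0.16,"y":-0.22,"z":0,"rx":0,"ry":0,"rz":0,"fingers":1},{"x":0.33,"y":-0.44,"z":0,"rx":0,"ry":0,"rz":0,"fingers":1},{"x":0.5,"y":-0.66,"z":0,"rx":0,"ry":0,"rz":0,"fingers":1},{"x":0.665,"y":-0.888,"z":0,"rx":0,"ry":0,"rz":0,"fingers":1},{"x":0.665,"y":-0.888,"z":0,"rx":0,"ry":0,"rz":0,"fingers":1}]' | head -2; done
python3 -c "
from h import *
g=TRAY-.108*ax(TY)
go([*g,.15],yawR(TY+90))"
```

```text
t: 1.1
position: [0.2516, -0.3028, 0.3455]
t: 1.72
position: [0.317, -0.091, 0.3448]
t: 2.35
position: [0.3824, 0.1198, 0.3434]
t: 2.98
position: [0.4488, 0.3306, 0.3414]
 xyz [-0.    -0.009  0.957] r [-0.0006  0.001  -0.2585] | t 2.98 pos [0.4488 0.3306 0.3414] q [ 0.53  0.12  1.06 -0.    1.96  1.76] F [ 0.7 -0.9 -0. ] w 1.004 gf 0.0
```

```bash
python3 -m pendant '[{"x":0,"y":0,"z":0.1,"rx":0,"ry":0,"rz":-0.029,"fingers":0.6},{"x":0,"y":0,"z":0.2,"rx":0,"ry":0,"rz":-0.058,"fingers":0.6},{"x":0,"y":0,"z":0.3,"rx":0,"ry":0,"rz":-0.087,"fingers":0.6},{"x":0,"y":0,"z":0.4,"rx":0,"ry":0,"rz":-0.116,"fingers":0.6},{"x":0,"y":0,"z":0.5,"rx":0,"ry":0,"rz":-0.145,"fingers":0.6},{"x":0,"y":0,"z":0.6,"rx":0,"ry":0,"rz":-0.174,"fingers":0.6},{"x":0,"y":0,"z":0.7,"rx":0,"ry":0,"rz":-0.203,"fingers":0.6},{"x":0,"y":0,"z":0.8,"rx":0,"ry":0,"rz":-0.232,"fingers":0.6},{"x":0,"y":-0.009,"z":0.957,"rx":0,"ry":0,"rz":-0.2585,"fingers":0.6},{"x":0,"y":-0.009,"z":0.957,"rx":0,"ry":0,"rz":-0.2585,"fingers":0.6},{"x":0,"y":-0.009,"z":0.957,"rx":0,"ry":0,"rz":-0.2585,"fingers":0.6}]'
python3 - <<'E'
from h import *
g=TRAY-.108*ax(TY)
go([*g,.016],yawR(TY+90))
# recheck of tray in scene camera: is the handle where the top camera says?
c=load('scene');P=cloud(c)
m=(P[...,2]>.033)&(P[...,2]<.06)&(np.hypot(P[...,0]-.44,P[...,1]-.345)<.06)
q=P[m];print(len(q),cv2.minAreaRect((q[:,:2]*1000).astype(np.float32)),np.median(q[:,2]))
m=(P[...,2]>.054)&(P[...,2]<.068)&(np.hypot(P[...,0]-.472,P[...,1]+.1835)<.15)
q=P[m];print(len(q),cv2.minAreaRect((q[:,:2]*1000).astype(np.float32)))
E
```

```text
t: 4.35
position: [0.4471, 0.3309, 0.1553]
eef_rot: [0.001, 0.555, 0.832, 0.0]
wrist_force: [0.1, -1.1, 0.1]
gripper_width: 0.6
gripper_force: 0.0
 xyz [0.003 0.    0.697] r [ 0.0002  0.0001 -0.0007] | t 4.35 pos [0.4471 0.3309 0.1553] q [ 0.54  0.12  1.44 -0.    1.59  0.14] F [ 0.1 -1.1  0.1] w 0.600 gf 0.0
253 ((442.1559143066406, 346.19110107421875), (19.998451232910156, 93.48094177246094), 20.70867919921875) 0.04008443443563929
430 ((471.34832763671875, -180.73533630371094), (174.17581176757812, 170.52391052246094), 72.90201568603516)
```

Both cameras agree on the handle, so I descend, grip and lift slightly.

```bash
python3 -m pendant '[{"x":0,"y":0,"z":0.2,"rx":0,"ry":0,"rz":0,"fingers":0.6},{"x":0,"y":0,"z":0.4,"rx":0,"ry":0,"rz":0,"fingers":0.6},{"x":0,"y":0,"z":0.6,"rx":0,"ry":0,"rz":0,"fingers":0.6},{"x":0,"y":0,"z":0.69,"rx":0,"ry":0,"rz":0,"fingers":0.6},{"x":0,"y":0,"z":0.69,"rx":0,"ry":0,"rz":0,"fingers":0.6}]' 60
python3 -m pendant '[{"x":0,"y":0,"z":0,"rx":0,"ry":0,"rz":0,"fingers":0},{"x":0,"y":0,"z":0,"rx":0,"ry":0,"rz":0,"fingers":0},{"x":0,"y":0,"z":0,"rx":0,"ry":0,"rz":0,"fingers":0},{"x":0,"y":0,"z":0,"rx":0,"ry":0,"rz":0,"fingers":0},{"x":0,"y":0,"z":0,"rx":0,"ry":0,"rz":0,"fingers":0},{"x":0,"y":0,"z":0,"rx":0,"ry":0,"rz":0,"fingers":0},{"x":0,"y":0,"z":0,"rx":0,"ry":0,"rz":0,"fingers":0},{"x":0,"y":0,"z":0,"rx":0,"ry":0,"rz":0,"fingers":0}]' 60
```

```text
t: 4.97
position: [0.446, 0.3321, 0.0161]
eef_rot: [-0.0, 0.554, 0.833, -0.0]
wrist_force: [-0.0, -0.2, -0.1]
gripper_width: 0.598
gripper_force: 0.0
t: 5.98
position: [0.4457, 0.3325, 0.0163]
eef_rot: [-0.0, 0.553, 0.833, -0.0]
wrist_force: [-2.5, -1.5, 4.0]
gripper_width: 0.161
gripper_force: 60.0
```

```bash
python3 -m pendant '[{"x":0,"y":0,"z":-0.05,"rx":0,"ry":-0.005,"rz":0,"fingers":0},{"x":0,"y":0,"z":-0.1,"rx":0,"ry":-0.011,"rz":0,"fingers":0},{"x":0,"y":0,"z":-0.2,"rx":0,"ry":-0.011,"rz":0,"fingers":0},{"x":0,"y":0,"z":-0.3,"rx":0,"ry":-0.011,"rz":0,"fingers":0},{"x":0,"y":0,"z":-0.4,"rx":0,"ry":-0.011,"rz":0,"fingers":0},{"x":0,"y":0,"z":-0.4,"rx":0,"ry":-0.011,"rz":0,"fingers":0}]' 60
python3 - <<'E'
from h import *
c=cap('top');P=cloud(c)
s,p,R=pose()
ux=-R[:,0]; print('tool -x',ux.round(3),'tilt down deg',np.degrees(np.arcsin(-ux[2])))
# tray region points: project along tray x / y from TCP
d=ax(TY);n=np.array([-d[1],d[0]])
Q=P[...,:2]-p[:2]; a=Q@d;b=Q@n
m=(a>.035)&(a<.185)&(abs(b)<.055)&(P[...,2]>.03)&(P[...,2]<.15)
for i in range(35,200,20):
    k=m&(a*1000>=i)&(a*1000<i+20); print(i,k.sum(),np.median(P[k][:,2]).round(4) if k.any() else None, np.percentile(P[k][:,2],10).round(4) if k.any() else None)
im=cv2.resize(c['pixels'][150:270,150:300],None,fx=4,fy=4,interpolation=cv2.INTER_CUBIC);save('lift.png',im)
E
```

```text
t: 6.72
position: [0.4469, 0.3335, 0.0976]
eef_rot: [0.03, 0.553, 0.833, -0.017]
wrist_force: [-0.0, -0.2, -3.3]
gripper_width: 0.165
gripper_force: 60.0
tool -x [ 0.387 -0.919  0.069] tilt down deg -3.9677566614428184
35 314 0.0892 0.0857
55 226 0.0901 0.0862
75 273 0.1016 0.0886
95 230 0.0972 0.0892
115 276 0.1009 0.09
135 253 0.0936 0.0907
155 250 0.0946 0.0918
175 127 0.0951 0.0929
195 0 None None
```

View pics/lift.png

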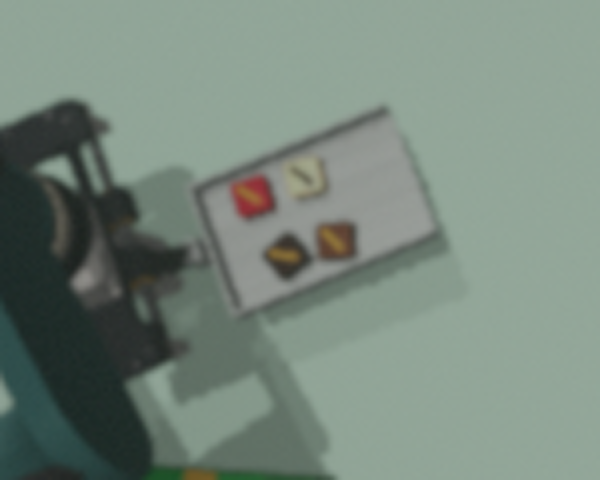

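The lift is firm: the tray is about 3° nose up, and all four chocolates are unmoved, at (252,195), (307,178), (288,255) and (337,240) in the crop. Next I work out the carry towards the tin.

```bash
cat >> h.py <<'E'
def tilt(head,phi): # tool holding tray with given heading and nose-down tilt
    return yawR(head+90)@Rn.from_rotvec([0,np.radians(phi),0]).as_matrix()
def tcp_for_lip(lip,head,phi):
    return np.asarray(lip)-tilt(head,phi)@np.array([-.183,0,.013])
def tinpt(x,y,z): d=ax(NY); return np.array([*(TIN+x*d+y*np.array([-d[1],d[0]])),z])
E
python3 - <<'E'
from h import *
s,p0,R0=pose()
end=tcp_for_lip(tinpt(-.040,0,.13),NY,-4)
mid=(p0+end)/2; mid[2]=end[2]
print(p0,mid,end)
go(mid,tilt((TY+NY)/2,-4),'mid')
# second from mid
Rm=tilt((TY+NY)/2,-4);print('then',(Rm.T@(end-mid)/.2).round(3),(Rn.from_matrix(Rm.T@tilt(NY,-4)).as_rotvec(degrees=True)/360).round(4))
E
```

```text
[0.44603908 0.33294678 0.09611209] [0.49225916 0.18145715 0.1302029 ] [0.53847923 0.02996751 0.1302029 ]
mid xyz [-0.798 -0.081 -0.116] r [ 0.004  -0.0001  0.0555] | t 6.78 pos [0.446  0.3329 0.0961] q [ 0.58  0.16  1.51 -0.07  1.48  0.19] F [-0.4  0.1 -3.6] w 0.165 gf 60.0
then [-0.766  0.194  0.054] [0.0039 0.     0.0554]
```

```bash
python3 -m pendant '[{"x":-0.04,"y":-0.004,"z":-0.05,"rx":0,"ry":0,"rz":0.002,"fingers":0},{"x":-0.12,"y":-0.012,"z":-0.116,"rx":0.001,"ry":0,"rz":0.008,"fingers":0},{"x":-0.22,"y":-0.022,"z":-0.116,"rx":0.001,"ry":0,"rz":0.015,"fingers":0},{"x":-0.34,"y":-0.034,"z":-0.116,"rx":0.002,"ry":0,"rz":0.023,"fingers":0},{"x":-0.46,"y":-0.046,"z":-0.116,"rx":0.002,"ry":0,"rz":0.032,"fingers":0},{"x":-0.58,"y":-0.058,"z":-0.116,"rx":0.003,"ry":0,"rz":0.04,"fingers":0},{"x":-0.69,"y":-0.07,"z":-0.116,"rx":0.003,"ry":0,"rz":0.048,"fingers":0},{"x":-0.798,"y":-0.081,"z":-0.116,"rx":0.004,"ry":0,"rz":0.0555,"fingers":0}]' 60 | head -4
python3 -m pendant '[{"x":-0.11,"y":0.028,"z":0.008,"rx":0.001,"ry":0,"rz":0.008,"fingers":0},{"x":-0.22,"y":0.056,"z":0.016,"rx":0.001,"ry":0,"rz":0.016,"fingers":0},{"x":-0.33,"y":0.084,"z":0.024,"rx":0.002,"ry":0,"rz":0.024,"fingers":0},{"x":-0.44,"y":0.112,"z":0.032,"rx":0.002,"ry":0,"rz":0.032,"fingers":0},{"x":-0.55,"y":0.14,"z":0.04,"rx":0.003,"ry":0,"rz":0.04,"fingers":0},{"x":-0.65,"y":0.165,"z":0.046,"rx":0.003,"ry":0,"rz":0.047,"fingers":0},{"x":-0.72,"y":0.183,"z":0.051,"rx":0.004,"ry":0,"rz":0.052,"fingers":0},{"x":-0.766,"y":0.194,"z":0.054,"rx":0.004,"ry":0,"rz":0.0555,"fingers":0},{"x":-0.766,"y":0.194,"z":0.054,"rx":0.004,"ry":0,"rz":0.0555,"fingers":0}]' 60
python3 - <<'E'
from h import *
c=cap('top')
im=cv2.resize(c['pixels'][140:280,290:450],None,fx=4,fy=4,interpolation=cv2.INTER_CUBIC);save('over.png',im)
s,p0,R0=pose()
print(p0,s['joint_pos'].round(2),Rn.from_matrix(R0.T@tilt(NY,-4)).as_rotvec(degrees=True))
for phi,z in [(0,.125),(4,.115),(8,.105),(12,.095),(16,.085),(20,.075),(24,.07),(28,.068),(32,.068),(36,.068),(40,.068)]:
    p=tcp_for_lip(tinpt(-.04,0,z),NY,phi)
    print(phi,z,(R0.T@(p-p0)/.2).round(3),(Rn.from_matrix(R0.T@tilt(NY,phi)).as_rotvec(degrees=True)/360).round(4))
E
```

```text
t: 7.78
position: [0.4922, 0.1786, 0.1303]
eef_rot: [0.025, 0.691, 0.722, -0.024]
wrist_force: [-0.3, 0.4, -2.4]
t: 8.9
position: [0.5383, 0.0288, 0.13]
eef_rot: [0.02, 0.805, 0.592, -0.029]
wrist_force: [0.4, -0.5, -2.0]
gripper_width: 0.166
gripper_force: 60.0
[0.53816329 0.02936346 0.12995549] [-0.01  0.11  1.5  -0.07  1.56  0.3 ] [-0.12726239 -0.01736224 -0.06052848]
0 0.125 [-0.002  0.001 -0.04 ] [-0.0003  0.0111 -0.0002]
4 0.115 [-0.009  0.001 -0.053] [-0.0003  0.0222 -0.0002]
8 0.105 [-0.022  0.    -0.066] [-0.0003  0.0333 -0.0002]
12 0.095 [-0.038  0.    -0.077] [-0.0003  0.0444 -0.0002]
16 0.085 [-0.058  0.    -0.086] [-0.0003  0.0555 -0.0002]
20 0.075 [-0.083  0.    -0.094] [-0.0003  0.0666 -0.0002]
24 0.07 [-0.113  0.    -0.124] [-0.0003  0.0777 -0.0003]
28 0.068 [-0.149  0.    -0.167] [-0.0003  0.0888 -0.0003]
32 0.068 [-0.188  0.    -0.218] [-0.0003  0.1    -0.0003]
36 0.068 [-0.231  0.    -0.265] [-0.0003  0.1111 -0.0003]
40 0.068 [-0.277  0.    -0.31 ] [-0.0003  0.1222 -0.0003]
```

View pics/over.png

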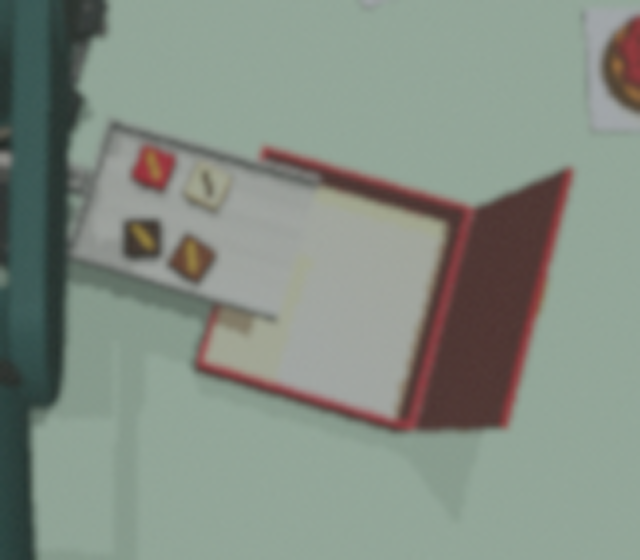

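Over the tin, the tray's front edge is centred near (297,250), inside the tin opening. The chocolates are unmoved. After allowing for parallax the tray is about 5 mm to the tin's +y side, so I add a small −y shift and tip.

```bash
python3 -m pendant '[{"x":0,"y":-0.005,"z":-0.04,"rx":0,"ry":0.011,"rz":0,"fingers":0},{"x":-0.009,"y":-0.01,"z":-0.053,"rx":0,"ry":0.022,"rz":0,"fingers":0},{"x":-0.022,"y":-0.015,"z":-0.066,"rx":0,"ry":0.033,"rz":0,"fingers":0},{"x":-0.038,"y":-0.02,"z":-0.077,"rx":0,"ry":0.044,"rz":0,"fingers":0},{"x":-0.058,"y":-0.02,"z":-0.086,"rx":0,"ry":0.0555,"rz":0,"fingers":0},{"x":-0.083,"y":-0.02,"z":-0.094,"rx":0,"ry":0.0666,"rz":0,"fingers":0},{"x":-0.098,"y":-0.02,"z":-0.109,"rx":0,"ry":0.072,"rz":0,"fingers":0},{"x":-0.113,"y":-0.02,"z":-0.124,"rx":0,"ry":0.0777,"rz":0,"fingers":0},{"x":-0.131,"y":-0.02,"z":-0.145,"rx":0,"ry":0.083,"rz":0,"fingers":0},{"x":-0.149,"y":-0.02,"z":-0.167,"rx":0,"ry":0.089,"rz":0,"fingers":0},{"x":-0.168,"y":-0.02,"z":-0.192,"rx":0,"ry":0.0945,"rz":0,"fingers":0},{"x":-0.188,"y":-0.02,"z":-0.218,"rx":0,"ry":0.1,"rz":0,"fingers":0},{"x":-0.209,"y":-0.02,"z":-0.242,"rx":0,"ry":0.1055,"rz":0,"fingers":0},{"x":-0.231,"y":-0.02,"z":-0.265,"rx":0,"ry":0.111,"rz":0,"fingers":0},{"x":-0.254,"y":-0.02,"z":-0.288,"rx":0,"ry":0.1165,"rz":0,"fingers":0},{"x":-0.277,"y":-0.02,"z":-0.31,"rx":0,"ry":0.122,"rz":0,"fingers":0},{"x":-0.277,"y":-0.02,"z":-0.31,"rx":0,"ry":0.122,"rz":0,"fingers":0},{"x":-0.277,"y":-0.02,"z":-0.31,"rx":0,"ry":0.122,"rz":0,"fingers":0},{"x":-0.277,"y":-0.02,"z":-0.31,"rx":0,"ry":0.122,"rz":0,"fingers":0}]' 60
python3 - <<'E'
from h import *
c=cap('top');s=cap('scene')
a=cv2.resize(c['pixels'][140:280,290:450],(480,420),interpolation=cv2.INTER_CUBIC)
b=cv2.resize(s['pixels'][90:230,220:380][::1],(320*480//320,420),interpolation=cv2.INTER_CUBIC)
save('pour.png',np.hstack([a[:,:400],b[:,:400]]))
go(tinpt(0,0,.3),None,'')
E
```

```text
t: 11.32
position: [0.5195, -0.0178, 0.1958]
eef_rot: [-0.203, 0.757, 0.557, 0.274]
wrist_force: [0.3, 1.0, -1.6]
gripper_width: 0.167
gripper_force: 60.0
 xyz [-0.326  0.02  -0.952] r [0. 0. 0.] | t 11.43 pos [ 0.5195 -0.0178  0.1958] q [-0.59  0.03  1.61  0.67  1.7  -0.27] F [-0.5  0.6 -2.1] w 0.161 gf 60.0
```

View pics/pour.png

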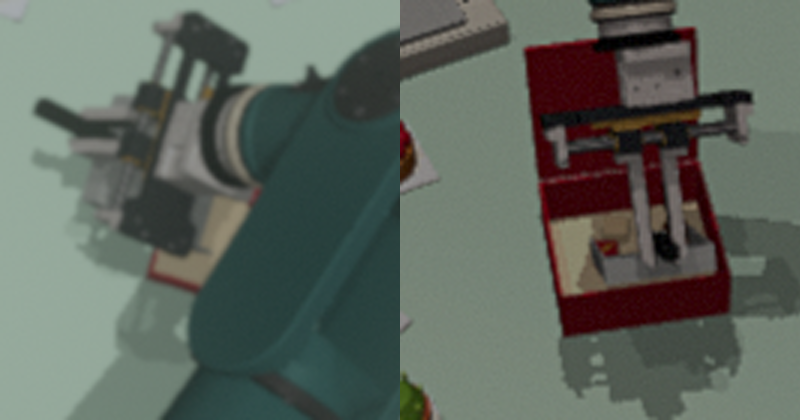

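The scene view shows the tray tipped into the tin. The red spot at (608,243) could be a chocolate in the tin or still on the tray. I tip another 10° to be sure, then level off and look.

```bash
python3 -m pendant '[{"x":-0.006,"y":0,"z":-0.04,"rx":0,"ry":0.007,"rz":0,"fingers":0},{"x":-0.012,"y":0,"z":-0.08,"rx":0,"ry":0.014,"rz":0,"fingers":0},{"x":-0.018,"y":0,"z":-0.12,"rx":0,"ry":0.021,"rz":0,"fingers":0},{"x":-0.025,"y":0,"z":-0.158,"rx":0,"ry":0.028,"rz":0,"fingers":0},{"x":-0.025,"y":0,"z":-0.158,"rx":0,"ry":0.028,"rz":0,"fingers":0},{"x":-0.025,"y":0,"z":-0.158,"rx":0,"ry":0.028,"rz":0,"fingers":0},{"x":-0.025,"y":0,"z":-0.158,"rx":0,"ry":0.028,"rz":0,"fingers":0}]' 60
python3 - <<'E'
from h import *
s,p0,R0=pose(); cap('scene')
print(p0)
for phi,x,z in [(42,-.045,.085),(34,-.045,.10),(26,-.05,.12),(18,-.06,.13),(10,-.08,.14),(2,-.10,.14),(-2,-.12,.14),(-2,-.16,.14)]:
    p=tcp_for_lip(tinpt(x,0,z),NY,phi)
    print(phi,z,(R0.T@(p-p0)/.2).round(3),(Rn.from_matrix(R0.T@tilt(NY,phi)).as_rotvec(degrees=True)/360).round(4))
E
```

```text
t: 12.3
position: [0.5124, -0.0408, 0.217]
eef_rot: [-0.251, 0.73, 0.538, 0.34]
wrist_force: [0.5, 0.8, -3.0]
gripper_width: 0.167
gripper_force: 60.0
[ 0.51239178 -0.04084116  0.21698474]
42 0.085 [0.078 0.02  0.092] [-0.0001 -0.0222 -0.0002]
34 0.1 [0.118 0.02  0.171] [-0.0001 -0.0444 -0.0002]
26 0.12 [0.176 0.02  0.249] [-0.0001 -0.0666 -0.0002]
18 0.13 [0.194 0.02  0.372] [-0.0002 -0.0889 -0.0001]
10 0.14 [0.229 0.02  0.525] [-2.000e-04 -1.111e-01 -1.000e-04]
2 0.14 [0.211 0.02  0.7  ] [-2.000e-04 -1.333e-01 -1.000e-04]
-2 0.14 [0.23  0.02  0.821] [-2.000e-04 -1.444e-01 -1.000e-04]
-2 0.14 [0.358 0.02  0.974] [-2.000e-04 -1.444e-01 -1.000e-04]
```

```bash
python3 -m pendant '[{"x":0.078,"y":0,"z":0.092,"rx":0,"ry":-0.022,"rz":0,"fingers":0},{"x":0.118,"y":0,"z":0.171,"rx":0,"ry":-0.044,"rz":0,"fingers":0},{"x":0.176,"y":0,"z":0.249,"rx":0,"ry":-0.0666,"rz":0,"fingers":0},{"x":0.194,"y":0,"z":0.372,"rx":0,"ry":-0.089,"rz":0,"fingers":0},{"x":0.229,"y":0,"z":0.525,"rx":0,"ry":-0.111,"rz":0,"fingers":0},{"x":0.211,"y":0,"z":0.7,"rx":0,"ry":-0.133,"rz":0,"fingers":0},{"x":0.23,"y":0,"z":0.821,"rx":0,"ry":-0.1444,"rz":0,"fingers":0},{"x":0.294,"y":0,"z":0.9,"rx":0,"ry":-0.1444,"rz":0,"fingers":0},{"x":0.358,"y":0,"z":0.974,"rx":0,"ry":-0.1444,"rz":0,"fingers":0},{"x":0.358,"y":0,"z":0.974,"rx":0,"ry":-0.1444,"rz":0,"fingers":0}]' 60
python3 - <<'E'
from h import *
c=cap('top')
im=cv2.resize(c['pixels'][140:280,270:450],None,fx=4,fy=4,interpolation=cv2.INTER_CUBIC);save('after.png',im)
# put-down: tray back to start position, heading TY, via two halves
s,p0,R0=pose()
g=TRAY-.108*ax(TY); end=np.array([*g,.13]);mid=(p0+end)/2;mid[2]=.14
H=(NY+TY)/2
go(mid,tilt(H,0),'mid'); Rm=tilt(H,0);print('then',(Rm.T@(end-mid)/.2).round(3),(Rn.from_matrix(Rm.T@tilt(TY,0)).as_rotvec(degrees=True)/360).round(4))
E
```

```text
t: 13.6
position: [0.5708, 0.1459, 0.1474]
eef_rot: [0.01, 0.805, 0.593, -0.013]
wrist_force: [0.9, -0.4, -2.2]
gripper_width: 0.168
gripper_force: 60.0
mid xyz [ 0.355 -0.433  0.025] r [-0.001   0.0053 -0.0558] | t 13.65 pos [0.5706 0.1448 0.1474] q [ 0.17  0.21  1.35 -0.03  1.6   0.47] F [ 0.2 -0.4 -2.8] w 0.165 gf 60.0
then [ 0.481 -0.286  0.05 ] [ 0.      0.     -0.0556]
```

View pics/after.png

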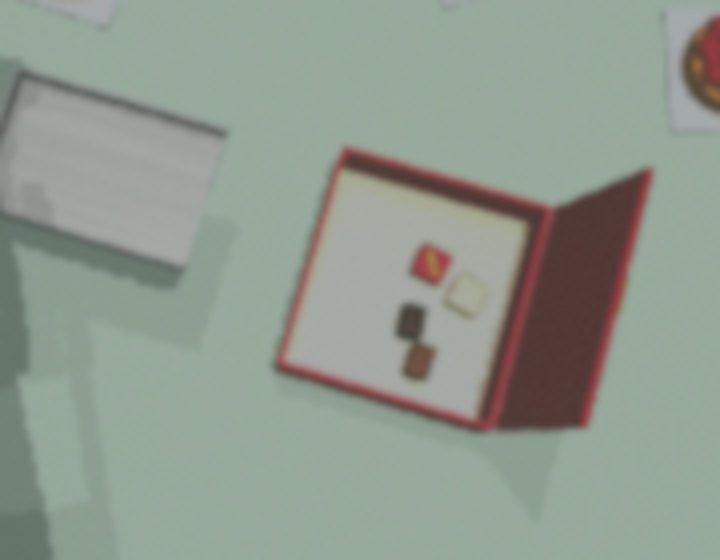

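All four chocolates are in the tin, at (430,263), (466,295), (411,321) and (419,361), and the tray is empty. I take it back to its free starting spot.

```bash
python3 -m pendant '[{"x":0.12,"y":-0.145,"z":0.01,"rx":0,"ry":0.002,"rz":-0.019,"fingers":0},{"x":0.24,"y":-0.29,"z":0.02,"rx":0,"ry":0.003,"rz":-0.038,"fingers":0},{"x":0.355,"y":-0.433,"z":0.025,"rx":-0.001,"ry":0.003,"rz":-0.056,"fingers":0}]' 60 | head -2
python3 -m pendant '[{"x":0.12,"y":-0.07,"z":0.01,"rx":0,"ry":0,"rz":-0.014,"fingers":0},{"x":0.24,"y":-0.143,"z":0.03,"rx":0,"ry":0,"rz":-0.028,"fingers":0},{"x":0.36,"y":-0.215,"z":0.04,"rx":0,"ry":0,"rz":-0.042,"fingers":0},{"x":0.481,"y":-0.286,"z":0.05,"rx":0,"ry":0,"rz":-0.0556,"fingers":0},{"x":0.481,"y":-0.286,"z":0.05,"rx":0,"ry":0,"rz":-0.0556,"fingers":0},{"x":0.481,"y":-0.286,"z":0.05,"rx":0,"ry":0,"rz":-0.0556,"fingers":0}]' 60 | head -3
python3 - <<'E'
from h import *
c=cap('top');P=cloud(c);s,p,R=pose()
h=-R[:,0]; d=h[:2]/np.linalg.norm(h[:2]);n=np.array([-d[1],d[0]]);print('phi',np.degrees(np.arcsin(-h[2])),'roll',np.degrees(np.arcsin(R[2,1])))
Q=P[...,:2]-p[:2];a=Q@d;b=Q@n
m=(a>.045)&(a<.175)&(abs(b)<.04)&(P[...,2]>.06)
A=np.c_[a[m],b[m],np.ones(m.sum())];z=P[m][:,2];w=np.ones(len(z),bool)
for _ in range(4): k=np.linalg.lstsq(A[w],z[w],rcond=None)[0]; w=abs(A@k-z)<.004
print('tray slope along, across (deg)',np.degrees(np.arctan(k[:2])),'floor z under TCP',k[2]-p[2],'lip z',k[2]+.183*k[0])
go([*(TRAY-.108*ax(TY)),.0165],tilt(TY,-1),'down')
E
```

```text
t: 14.02
position: [0.5083, 0.2377, 0.1398]
t: 14.78
position: [0.4472, 0.3303, 0.1285]
eef_rot: [0.003, 0.553, 0.833, -0.007]
phi -0.7350387437743587 roll -0.4685979277093776
tray slope along, across (deg) [-7.78564532 -1.78627888] floor z under TCP 0.006582276517289959 lip z 0.10996694188503126
down xyz [0.013 0.007 0.559] r [-0.0013 -0.0007 -0.    ] | t 14.82 pos [0.4472 0.3303 0.1284] q [ 0.54  0.14  1.47 -0.01  1.55  0.14] F [ 1.3  0.5 -2.1] w 0.165 gf 60.0
```

The fit may include gripper pixels, so I check the slope in bins.

```bash
python3 - <<'E'
from h import *
c=load('top');P=cloud(c);s,p,R=pose()
d=ax(TY);n=np.array([-d[1],d[0]]);Q=P[...,:2]-p[:2];a=Q@d;b=Q@n
for i in range(45,190,15):
    o=[]
    for b0 in (-.035,-.012,.012):
        k=(a*1000>=i)&(a*1000<i+15)&(b>b0)&(b<b0+.023)&(P[...,2]>.06)&(P[...,2]<.16); o.append((int(k.sum()),round(float(np.median(P[k][:,2])),4) if k.any() else None))
    print(i,o)
E
```

```text
45 [(45, 0.1158), (43, 0.1161), (46, 0.1157)]
60 [(46, 0.1161), (43, 0.1161), (46, 0.1156)]
75 [(45, 0.117), (43, 0.1169), (43, 0.1162)]
90 [(41, 0.1162), (44, 0.1163), (43, 0.1163)]
105 [(45, 0.1165), (44, 0.116), (44, 0.1157)]
120 [(44, 0.1168), (43, 0.1161), (40, 0.1167)]
135 [(45, 0.1166), (45, 0.1167), (44, 0.1159)]
150 [(44, 0.1168), (42, 0.1168), (41, 0.1164)]
165 [(43, 0.1168), (44, 0.1166), (41, 0.1164)]
180 [(17, 0.1166), (18, 0.1168), (16, 0.1169)]
```

The tray is level. Its underside is at z≈0.113, so I lower it 112 mm and release.

```bash
python3 -m pendant '[{"x":0,"y":0,"z":0.2,"rx":0,"ry":0,"rz":0,"fingers":0},{"x":0,"y":0,"z":0.4,"rx":0,"ry":0,"rz":0,"fingers":0},{"x":0,"y":0,"z":0.5,"rx":0,"ry":0,"rz":0,"fingers":0},{"x":0,"y":0,"z":0.54,"rx":0,"ry":0,"rz":0,"fingers":0},{"x":0,"y":0,"z":0.56,"rx":0,"ry":0,"rz":0,"fingers":0},{"x":0,"y":0,"z":0.56,"rx":0,"ry":0,"rz":0,"fingers":0}]' 60
python3 -m pendant '[{"x":0,"y":0,"z":0,"rx":0,"ry":0,"rz":0,"fingers":0.3},{"x":0,"y":0,"z":0,"rx":0,"ry":0,"rz":0,"fingers":0.6},{"x":0,"y":0,"z":0,"rx":0,"ry":0,"rz":0,"fingers":0.6},{"x":0,"y":0,"z":0,"rx":0,"ry":0,"rz":0,"fingers":0.6},{"x":0,"y":0,"z":0,"rx":0,"ry":0,"rz":0,"fingers":0.6}]' 60
python3 -m pendant '[{"x":0,"y":0,"z":-0.2,"rx":0,"ry":0,"rz":0,"fingers":0.6},{"x":0,"y":0,"z":-0.4,"rx":0,"ry":0,"rz":0,"fingers":0.6},{"x":0,"y":0,"z":-0.7,"rx":0,"ry":0,"rz":0,"fingers":0},{"x":0,"y":0,"z":-1,"rx":0,"ry":0,"rz":0,"fingers":0},{"x":0,"y":0,"z":-1,"rx":0,"ry":0,"rz":0,"fingers":0}]' 60
python3 - <<'E'
from h import *
c=cap('top');P=cloud(c)
im=cv2.resize(c['pixels'][150:270,150:450],None,fx=2.6,fy=2.6,interpolation=cv2.INTER_CUBIC);save('set.png',im)
d=ax(TY);n=np.array([-d[1],d[0]]);Q=P[...,:2]-TRAY;a=Q@d;b=Q@n
for i in (-60,-30,0,30,55):
    k=(a*1000>=i)&(a*1000<i+15)&(abs(b)<.035); print(i,np.median(P[k][:,2]).round(4))
# lid now
m=(P[...,2]>.1)&(P[...,2]<.23)&(np.hypot(P[...,0]-.44,P[...,1]+.275)<.12); l=P[m];cc=l.mean(0);print('lid',len(l),np.linalg.svd(l-cc)[2][2],cc)
# target behind lid: tin x=+.08+.16
go(tinpt(.17,0,.36),yawR(NY),'behind'); go(tinpt(.17,0,.36),yawR(NY+180),'behind180')
E
```

```text
t: 15.58
position: [0.4469, 0.3302, 0.0171]
eef_rot: [0.003, 0.553, 0.833, -0.006]
wrist_force: [-0.2, 0.4, -1.8]
gripper_width: 0.168
gripper_force: 60.0
t: 16.2
position: [0.446, 0.33, 0.016]
eef_rot: [0.003, 0.552, 0.834, -0.007]
wrist_force: [0.1, -0.6, -0.2]
gripper_width: 0.596
gripper_force: 0.0
t: 16.82
position: [0.4492, 0.3346, 0.2231]
eef_rot: [0.005, 0.552, 0.834, -0.001]
wrist_force: [-0.3, -1.1, -0.3]
gripper_width: 0.316
gripper_force: 0.0
-60 0.5877
-30 0.0041
0 0.0037
30 0.0042
55 0.0036
lid 1158 [-0.292165   -0.94326085 -0.15779285] [ 0.44043892 -0.27343507  0.17070702]
behind xyz [-3.087 -1.444 -0.666] r [0.0018 0.0014 0.3615] | t 16.88 pos [0.4479 0.3337 0.2192] q [ 0.55  0.11  1.32 -0.01  1.72  0.14] F [-1.2  0.2 -0.5] w 0.272 gf 0.0
behind180 xyz [-3.087 -1.444 -0.666] r [-0.0011  0.0015 -0.1385] | t 16.88 pos [0.4479 0.3337 0.2192] q [ 0.55  0.11  1.32 -0.01  1.72  0.14] F [-1.2  0.2 -0.5] w 0.272 gf 0.0
```

View pics/set.png

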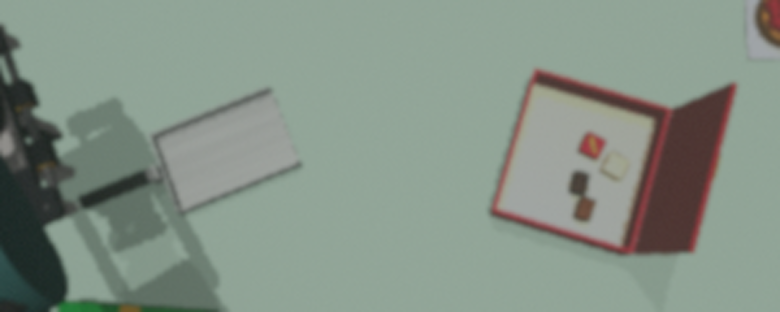

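The tray is empty and flat on the counter (floor at 4 mm), with the chocolates still in the tin. Now I move behind the lid.

```bash
python3 -m pendant '[{"x":0,"y":0,"z":-0.3,"rx":0,"ry":0,"rz":0,"fingers":0},{"x":-0.2,"y":-0.1,"z":-0.6,"rx":0,"ry":0,"rz":0.02,"fingers":0},{"x":-0.48,"y":-0.22,"z":-0.7,"rx":0,"ry":0,"rz":0,"fingers":0},{"x":-0.772,"y":-0.361,"z":-0.7,"rx":0,"ry":0,"rz":0,"fingers":0},{"x":-0.772,"y":-0.361,"z":-0.7,"rx":0,"ry":0,"rz":0,"fingers":0}]' 20 | head -2
for i in 1 2 3; do python3 -m pendant '[{"x":-0.26,"y":-0.12,"z":0,"rx":0,"ry":0,"rz":0,"fingers":0},{"x":-0.52,"y":-0.24,"z":0,"rx":0,"ry":0,"rz":0,"fingers":0},{"x":-0.772,"y":-0.361,"z":0,"rx":0,"ry":0,"rz":0,"fingers":0},{"x":-0.772,"y":-0.361,"z":0,"rx":0,"ry":0,"rz":0,"fingers":0}]' 20 | head -2; done
python3 -c "
from h import *
go(tinpt(.17,0,.19),yawR(NY+90))"
```

```text
t: 17.5
position: [0.4405, 0.1621, 0.3575]
t: 18.0
position: [0.4343, -0.008, 0.3587]
t: 18.5
position: [0.4284, -0.1774, 0.3608]
t: 19.0
position: [0.4228, -0.347, 0.3627]
 xyz [0.012 0.008 0.863] r [-0.0012  0.0016  0.1113] | t 19.00 pos [ 0.4228 -0.347   0.3627] q [-0.78  0.1   1.04 -0.01  1.99 -1.19] F [-0.8 -0.1  0.6] w 0.006 gf 0.0
```

```bash
python3 -m pendant '[{"x":0,"y":0,"z":0,"rx":0,"ry":0,"rz":0.028,"fingers":0},{"x":0,"y":0,"z":0,"rx":0,"ry":0,"rz":0.056,"fingers":0},{"x":0,"y":0,"z":0.1,"rx":0,"ry":0,"rz":0.084,"fingers":0},{"x":0,"y":0,"z":0.35,"rx":-0.001,"ry":0.001,"rz":0.111,"fingers":0},{"x":0.012,"y":0.008,"z":0.6,"rx":-0.001,"ry":0.001,"rz":0.111,"fingers":0},{"x":0.012,"y":0.008,"z":0.863,"rx":-0.001,"ry":0.001,"rz":0.111,"fingers":0},{"x":0.012,"y":0.008,"z":0.863,"rx":-0.001,"ry":0.001,"rz":0.111,"fingers":0}]' 20
python3 - <<'E'
from h import *
s,p0,R0=pose()
def tgt(th):
    t=np.radians(th);r,e=.13,.008
    return tinpt(.08-r*np.cos(t)+.006*np.sin(t)+e,0,.0605+r*np.sin(t)+.006*np.cos(t))
b=None
for th in (100,95,90,84,78,72,66,60,54,48,42,36,30,24,18,12,6,3,0,-1):
    p=tgt(th); print(th,(R0.T@(p-p0)/.2).round(3))
E
```

```text
t: 19.88
position: [0.4202, -0.3404, 0.1871]
eef_rot: [-0.003, 0.803, 0.596, -0.002]
wrist_force: [-1.1, -0.1, -0.4]
gripper_width: 0.005
gripper_force: 0.0
100 [ 0.244  0.019 -0.002]
95 [ 0.3    0.019 -0.012]
90 [ 0.356  0.019 -0.017]
84 [ 0.424  0.02  -0.017]
78 [ 0.492  0.02  -0.009]
72 [0.559 0.021 0.005]
66 [0.623 0.021 0.027]
60 [0.685 0.022 0.055]
54 [0.744 0.023 0.089]
48 [0.799 0.023 0.13 ]
42 [0.849 0.024 0.176]
36 [0.894 0.025 0.227]
30 [0.934 0.025 0.282]
24 [0.968 0.026 0.341]
18 [0.995 0.026 0.404]
12 [1.016 0.027 0.468]
6 [1.029 0.028 0.535]
3 [1.034 0.028 0.569]
0 [1.036 0.028 0.603]
-1 [1.037 0.028 0.614]
```

```bash
python3 -m pendant '[{"x":0.12,"y":0.02,"z":0,"rx":0,"ry":0,"rz":0,"fingers":0},{"x":0.2,"y":0.02,"z":0,"rx":0,"ry":0,"rz":0,"fingers":0},{"x":0.25,"y":0.02,"z":0,"rx":0,"ry":0,"rz":0,"fingers":0},{"x":0.3,"y":0.02,"z":-0.012,"rx":0,"ry":0,"rz":0,"fingers":0},{"x":0.356,"y":0.02,"z":-0.017,"rx":0,"ry":0,"rz":0,"fingers":0},{"x":0.424,"y":0.02,"z":-0.017,"rx":0,"ry":0,"rz":0,"fingers":0},{"x":0.492,"y":0.02,"z":-0.009,"rx":0,"ry":0,"rz":0,"fingers":0},{"x":0.559,"y":0.02,"z":0.005,"rx":0,"ry":0,"rz":0,"fingers":0},{"x":0.623,"y":0.02,"z":0.027,"rx":0,"ry":0,"rz":0,"fingers":0},{"x":0.685,"y":0.02,"z":0.055,"rx":0,"ry":0,"rz":0,"fingers":0},{"x":0.685,"y":0.02,"z":0.055,"rx":0,"ry":0,"rz":0,"fingers":0}]' 20
python3 - <<'E'
from h import *
c=cap('scene');P=cloud(c)
d=ax(NY);n=np.array([-d[1],d[0]]);Q=P[...,:2]-TIN;a=Q@d;b=Q@n;z=P[...,2]
m=(abs(b)>.03)&(abs(b)<.08)&(z>.085)&(z<.21)&(a>-.1)&(a<.12)
k=np.polyfit(a[m],z[m],1) if m.sum()>30 else None
print(m.sum(),k, 'lid angle',np.degrees(np.arctan2(np.median(z[m]-.0605),np.median(.08-a[m]))))
s,p0,R0=pose()
print('tin coords tcp',(p0[:2]-TIN)@d,p0[2])
for th in (54,48,42,36,30,24,18,12,6,3,0,-1):
    t=np.radians(th);r,e=.13,.008
    p=tinpt(.08-r*np.cos(t)+.006*np.sin(t)+e,0,.0605+r*np.sin(t)+.006*np.cos(t)); print(th,(R0.T@(p-p0)/.2).round(3))
E
```

```text
t: 21.25
position: [0.4655, -0.2148, 0.1803]
eef_rot: [0.003, 0.804, 0.595, -0.002]
wrist_force: [1.0, 0.6, -0.2]
gripper_width: 0.005
gripper_force: 0.0
503 [-1.87431337  0.20001337] lid angle 59.05723598704264
tin coords tcp 0.032541593512842804 0.18065188018981373
54 [ 0.081 -0.014  0.057]
48 [ 0.136 -0.014  0.097]
42 [ 0.187 -0.014  0.142]
36 [ 0.232 -0.014  0.193]
30 [ 0.272 -0.014  0.248]
24 [ 0.306 -0.014  0.307]
18 [ 0.334 -0.014  0.369]
12 [ 0.355 -0.014  0.434]
6 [ 0.369 -0.014  0.5  ]
3 [ 0.374 -0.014  0.534]
0 [ 0.377 -0.014  0.568]
-1 [ 0.377 -0.015  0.58 ]
```

The lid follows and is now at about 60°. I continue down to shut.

```bash
python3 -m pendant '[{"x":0.081,"y":-0.01,"z":0.057,"rx":0,"ry":0,"rz":0,"fingers":0},{"x":0.136,"y":-0.01,"z":0.097,"rx":0,"ry":0,"rz":0,"fingers":0},{"x":0.187,"y":-0.01,"z":0.142,"rx":0,"ry":0,"rz":0,"fingers":0},{"x":0.232,"y":-0.01,"z":0.193,"rx":0,"ry":0,"rz":0,"fingers":0},{"x":0.272,"y":-0.01,"z":0.248,"rx":0,"ry":0,"rz":0,"fingers":0},{"x":0.306,"y":-0.01,"z":0.307,"rx":0,"ry":0,"rz":0,"fingers":0},{"x":0.334,"y":-0.01,"z":0.369,"rx":0,"ry":0,"rz":0,"fingers":0},{"x":0.355,"y":-0.01,"z":0.434,"rx":0,"ry":0,"rz":0,"fingers":0},{"x":0.369,"y":-0.01,"z":0.5,"rx":0,"ry":0,"rz":0,"fingers":0},{"x":0.374,"y":-0.01,"z":0.534,"rx":0,"ry":0,"rz":0,"fingers":0},{"x":0.377,"y":-0.01,"z":0.56,"rx":0,"ry":0,"rz":0,"fingers":0},{"x":0.377,"y":-0.01,"z":0.56,"rx":0,"ry":0,"rz":0,"fingers":0}]' 20
python3 -m pendant '[{"x":0,"y":0,"z":0.01,"rx":0,"ry":0,"rz":0,"fingers":0},{"x":0,"y":0,"z":0.01,"rx":0,"ry":0,"rz":0,"fingers":0}]' 20
```

```text
t: 22.8
position: [0.486, -0.1446, 0.0686]
eef_rot: [0.004, 0.804, 0.595, -0.002]
wrist_force: [-0.4, -0.5, 0.1]
gripper_width: 0.007
gripper_force: 0.0
t: 23.05
position: [0.4863, -0.1447, 0.0672]
eef_rot: [0.004, 0.804, 0.595, -0.001]
wrist_force: [0.1, -0.0, 0.4]
gripper_width: 0.009
gripper_force: 0.0
```

```bash
for i in 1 2 3; do python3 -m pendant '[{"x":0,"y":0,"z":0.007,"rx":0,"ry":0,"rz":0,"fingers":0},{"x":0,"y":0,"z":0.007,"rx":0,"ry":0,"rz":0,"fingers":0}]' 20 | sed -n '2p;4p'; done
```

```text
position: [0.4864, -0.1447, 0.0667]
wrist_force: [-2.0, 0.4, 5.1]
position: [0.4865, -0.1447, 0.0666]
wrist_force: [-4.1, 2.4, 11.4]
position: [0.4865, -0.1447, 0.0665]
wrist_force: [-7.2, 2.2, 16.7]
```

There is firm contact at 17 N with z = 0.0665, exactly the height of the shut lid. I retreat and verify.

```bash
python3 -m pendant '[{"x":0,"y":0,"z":-0.05,"rx":0,"ry":0,"rz":0,"fingers":0},{"x":0,"y":0,"z":-0.3,"rx":0,"ry":0,"rz":0,"fingers":0},{"x":0.3,"y":-0.3,"z":-0.7,"rx":0,"ry":0,"rz":0,"fingers":0},{"x":0.5,"y":-0.6,"z":-1,"rx":0,"ry":0,"rz":0,"fingers":0},{"x":0.5,"y":-0.9,"z":-1,"rx":0,"ry":0,"rz":0,"fingers":0},{"x":0.5,"y":-0.9,"z":-1,"rx":0,"ry":0,"rz":0,"fingers":0},{"x":0.5,"y":-0.9,"z":-1,"rx":0,"ry":0,"rz":0,"fingers":0}]' 20 | head -4
python3 - <<'E'
from h import *
c=cap('scene');P=cloud(c);cap('top')
d=ax(NY);n=np.array([-d[1],d[0]]);Q=P[...,:2]-TIN;a=Q@d;b=Q@n;z=P[...,2]
for i in range(-75,75,25):
    k=(a*1000>i)&(a*1000<i+20)&(abs(b)<.07)&(z<.2);print(i,np.median(z[k]).round(4))
save('final.png',c['pixels'])
E
```

```text
t: 24.68
position: [0.3423, 0.0066, 0.2642]
eef_rot: [0.007, 0.803, 0.596, 0.001]
wrist_force: [-0.4, -0.4, 0.1]
-75 0.0639
-50 0.0639
-25 0.0643
0 0.064
25 0.0641
50 0.0638
```

View pics/final.png

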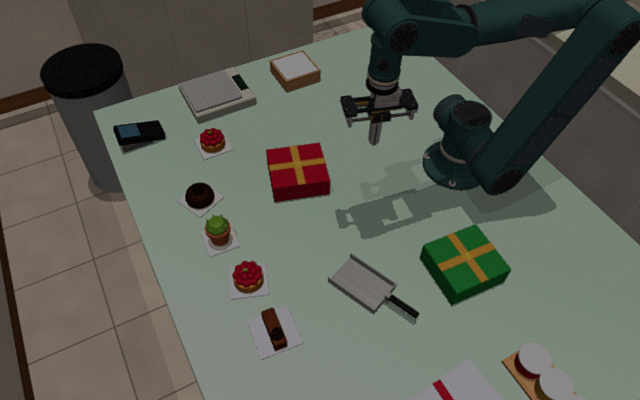

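The lid is flat and shut at (298,172). The empty tray lies flat at (365,283), the cakes are where they started, and the robot is clear of everything.

```bash
python3 -c "
from rig import bot
print(bot.finish_job())"
```

```text
the job is handed in; nothing more can be done
None
```

The job is handed in at about 25 s on the robot's clock: all four chocolates are in the tin, the empty tray is flat on the counter, the lid is fully shut, and the cakes look undisturbed in the final picture.

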